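Lock the brass-headed stake in the bench socket

TASK

Get the brass-headed stake ready for pin setting: swing the red cam lever of the blue bench socket fully open, stand the brass-headed stake upright in the socket, foot down and fully home, and then swing the lever all the way back to lock it. Leave the black-headed stake in its rack, and do not disturb the hammer, the little anvil or the pin box.

Things in the scene. Friction and masses are not known exactly. Their poses are not given: they have to be found in the camera images.
- brass_stake: The stake to use: round steel shaft 20 mm across with a brass head 30 mm across; 160 mm long, about 0.45 kg. Origin at the centre of the foot (plain chamfered end), z along it from foot to head; the head spans z = 116 to 160 mm. Starts in either channel of the sloping rack, leaning 35 degrees from vertical, head towards the robot and overhanging the rack freely.
- brass_stake_head (a point): Point on the axis of the brass stake in the middle of its head, 137 mm from the foot; same axes as the stake.
- black_stake: The other stake, the same size, with a black head; it stays in the other channel of the rack, 95 mm away. Origin and axes as for the brass stake.
- rack: Fixed wooden rack, 175 mm wide (its y), with a sloping board; two channels (rails 12 mm high, 21 mm apart) at y = +47.5 and -47.5 mm hold a stake each, feet on a ledge. Board and rails stop about 110 mm up the shaft, short of the heads. Origin at bench level below the feet; x points away from the robot; the stakes lean to -x.
- clamp: Fixed bench socket: blue block 70 x 70 mm, top 63 mm above the bench, on a dark base plate 110 x 155 mm. A vertical round bore, 23 mm wide, 45 mm deep, mouth chamfered, opens in the middle of the block's top. Origin on the bench below the bore, z up, x away from the robot, y to the left; the lever is on its -y (right) side.
- socket_mouth (a point): Centre of the bore's mouth at the block's top, 63 mm above the bench.
- socket_floor (a point): Centre of the bore's floor, 18 mm above the bench; the foot of a seated stake rests here.
- lever_pivot (a point): Point on the vertical axis of the red cam lever, 75 mm to the -y side of the bore, at the height (80 mm) of the middle of the knob's free part.
- lever_knob (a point): Point on the axis of the upright black knob at the end of the lever, 85 mm from the pivot; the knob is 22 mm in diameter, from 58 to 100 mm above the bench (this point is 80 mm above it; the red arm below spans 54 to 62 mm).
- cam_lever (a joint): Swing of the red lever in the horizontal plane, rad. 0 = locked: knob to the right and towards the robot (clamp frame: pivot + 85 mm x (-0.64, -0.77)), a brass shoe juts 3 mm into the bore and blocks it. 1.4 = fully open: knob swung anticlockwise (from above), away from the robot; bore clear. Stays where left; takes about 2 N at the knob.
- hammer: Bystander: a hammer lying on the bench beyond the socket.
- anvil: Bystander: a small bench anvil, 64 mm high.
- pin_box: Bystander: a clear plastic box of 96 x 126 x 52 mm with a green lid.
There are look-alikes about, which are no part of the job. What is shaped like the brass_stake but pink or turquoise is not meant.

How it is judged:
By the outcome, as a careful person would: the job done as asked, in the order asked, and still so for the second after the job is handed in, with the robot touching nothing.
It also fails if it takes over 72 s, if anything falls off the work surface, if the arm or the gripper's body presses on something with over 40 N, if the wrist force passes 120 N, or if a joint passes its speed limit or range.

ROBOT

A 7-joint arm with a two-finger parallel gripper is mounted at the origin on the work surface. World frame = base frame: x ahead of the robot, y to its left, z up, the work surface at z = 0. Lengths are in m, angles in rad, forces in N, time in s.
With the tool pointing down it reaches from about 0.4 to 0.85 m from the base axis. Payload 4.5 kg.
Tool frame: the origin (TCP) lies at the centre of the arm's flange, where the gripper is bolted on; the fingertips stand 166 mm ahead of it and the grasp point (between the pads) lies 147 mm ahead of it; z points along the fingers, y is the line along which they close (so a half turn about z gives the same grasp; the last joint's range is limited). The gripper opens to 88 mm and grips with 3 to 60 N. Pads are 18 mm wide; open, the fingers measure 123 mm over their backs; the gripper's body (75 mm by 187 mm) begins 45 mm behind the grasp point.
Start: joints at [-1.13, 0.689, -0.195, 1.565, 0.157, 0.902, -0.215], TCP at [0.247, 0.574, 0.405] pointing down, gripper open.
Joint ranges: [-3.01, 3.01], [-0.46, 2.08], [-1.47, 1.51], [0.13, 2.56], [-1, 4.14], [0.04, 2.09], [-2.66, 2.66]. Speed limits (rad/s): [2.57, 2.57, 3.14, 3.14, 3.14, 3.14, 3.14].

INTERFACE

Orientations are given as a unit quaternion [w, x, y, z].
In Python, from bench import robot gives the robot as it stands. The module is installed in compiled form; this text tells all that it offers. Calls block until the motion is done:
- robot.goto(position, orientation): joint-space move of the TCP to a pose.
- robot.move_straight(position, attitude=None, velocity=0.15, threshold=None): straight line of the TCP; attitude=None keeps the orientation; velocity is the mean speed in m/s. With threshold (N) it stops when the force on the tool has changed by that much, and returns True; else False.
- robot.movej(angles): joint-space move.
- robot.release() and robot.close(f_grip=None): open the fingers fully, or close them until they stop; f_grip is the grip in N (None keeps the last).
- robot.hold(seconds).
- robot.inverse_kinematics(position, orientation): joint angles nearest the present ones, or None.
- robot.state(): the state.
- robot.get_image(name): name is "side" or "top"; returns (picture, depth): 384x512x3 uint8, red, green, blue; 384x512 float32, m along the optical axis (not along the pixel's ray), 0 where there is no reading.
- robot.camera_info(name): a dict with "fov_y" (degrees; the focal length in pixels is half the picture's height over the tangent of half this angle, whatever the lens; pixels are square), "cx", "cy" (the principal point, pixels), "cam_to_world" (4x4, takes a point from camera to world coordinates). Camera axes: x right, y down, z forward; pixel columns grow to the right and rows downward; lengths in m; the calibration is good to about 2 mm. A picture is of the moment at which its call begins. camera_info takes no time and is no camera call.
A pose or a line that the arm cannot do raises robot.PlanningError and nothing moves.
- robot.sign_off(): hands the job in; it is judged then, once.
The state is a dict: "clock": time; "joints": joint angles; "joint_velocities": joint speeds; "joint_efforts": joint torques, N m; "position": TCP position; "eef_rot": TCP orientation; "ft_force": force on the tool from outside, world axes, zero at the start; "torque": the same for the moment, N m; "grip_width": opening from 0.0 (shut) to 1.0 (fully open); "gripper_force": force on a finger pad.
Only numpy, scipy, OpenCV 4.12 (cv2) and the standard library are available. Lean on these libraries where they do the work, as an engineer would, in place of code of your own. Each camera call takes 0.05 s, during which the arm holds its last target. There are 200 camera calls.

## Working session

There is one attempt and no reset: what is moved stays moved. The work goes in short steps, each a Python script; the robot and the scene stay as the last script left them, time stands still between calls to the robot, and variables do not carry over. Pictures are saved under pics/ and viewed, at most 10 in all, crops included, and the job is handed in when it is done.

```bash
mkdir -p pics; cat > h.py <<'E'
import numpy as np, cv2
from bench import robot
def cam(n):
    i=robot.camera_info(n); f=192/np.tan(np.radians(i["fov_y"])/2)
    return f,i["cx"],i["cy"],np.array(i["cam_to_world"])
def shot(n,save=None):
    im,d=robot.get_image(n)
    if save: cv2.imwrite(f"pics/{save}.png",im[:,:,::-1])
    return im,d
def ray(n,u,v):
    f,cx,cy,T=cam(n); d=T[:3,:3]@np.array([(u-cx)/f,(v-cy)/f,1]); return T[:3,3],d
def onz(n,u,v,z):
    o,d=ray(n,u,v); return o+d*(z-o[2])/d[2]
def cloud(n,dep):
    f,cx,cy,T=cam(n); v,u=np.mgrid[:dep.shape[0],:dep.shape[1]]
    P=np.stack([(u-cx)/f*dep,(v-cy)/f*dep,dep],-1)@T[:3,:3].T+T[:3,3]
    P[dep<=0]=np.nan; return P
E
python3 - <<'E'
from h import *
for n in("side","top"):
    im,d=shot(n,n+"0"); np.savez(n+"0.npz",im=im,d=d); print(n,robot.camera_info(n))
print(robot.state())
E
```

```text
side {'fov_y': 54.070531713783176, 'cx': 258.9681955590338, 'cy': 193.86317948646663, 'cam_to_world': array([[ 9.62688291e-01, -2.09024595e-01,  1.71871970e-01,
         3.72267732e-01],
       [-2.70612409e-01, -7.44585919e-01,  6.10213678e-01,
        -5.04400091e-01],
       [ 4.23782102e-04, -6.33956250e-01, -7.73368795e-01,
         8.64287177e-01],
       [ 0.00000000e+00,  0.00000000e+00,  0.00000000e+00,
         1.00000000e+00]])}
top {'fov_y': 55.11962857994314, 'cx': 252.5162910738631, 'cy': 192.70416168940002, 'cam_to_world': array([[-0.01212692, -0.98127562,  0.19222668,  0.36764263],
       [-0.99992531,  0.011608  , -0.00382555,  0.07134844],
       [ 0.00152255, -0.19225871, -0.98134309,  1.09181409],
       [ 0.        ,  0.        ,  0.        ,  1.        ]])}
{'clock': 0.1, 'joints': array([-1.13019247,  0.68982254, -0.19449639,  1.56619708,  0.15730163,
        0.90249961, -0.21510411]), 'joint_velocities': array([ 0.00135898, -0.00064544,  0.00074643, -0.00399072,  0.00151464,
        0.0005023 , -0.00056561]), 'joint_efforts': array([-3.08410556e-03, -5.28500569e+01, -1.27181388e+00, -1.53839153e+01,
       -5.26594219e-02,  2.01462208e-03,  2.19102594e-05]), 'position': array([0.24721654, 0.5737201 , 0.4040493 ]), 'eef_rot': array([-8.86462326e-05,  2.01977922e-01,  9.79389773e-01, -7.63956976e-04]), 'ft_force': array([ 0.20496836, -0.33621723,  0.28329989]), 'torque': array([-0.05656249,  0.06882896,  0.07612977]), 'gripper_force': 0.0, 'grip_width': 1.0011373470162166}
```

View pics/side0.png

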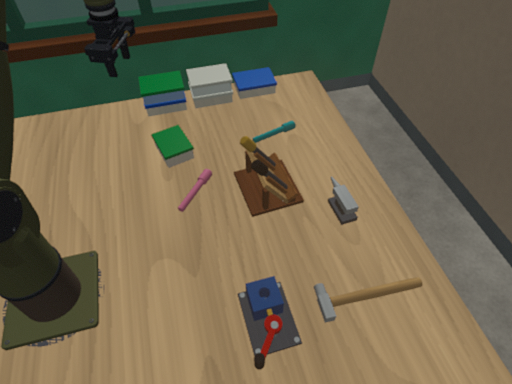

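View pics/top0.png

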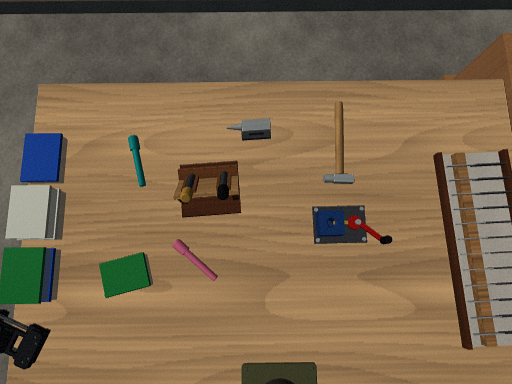

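Side view: brass head (248,145), rack (268,187), socket block (265,293), lever pivot (274,325), knob (260,360). Top view: brass head (187,190), black head (223,183), bore (332,222), pivot (355,222), knob (387,240). Brass is in the left channel.

```bash
python3 - <<'E'
from h import *
R={n:np.load(n+"0.npz") for n in("side","top")}
for n,roi in(("top",(165,155,90,70)),("top",(300,195,100,60)),("side",(230,125,80,90)),("side",(230,270,80,110))):
    im,d=R[n]["im"],R[n]["d"]; P=cloud(n,d); x,y,w,h=roi
    hsv=cv2.cvtColor(im,cv2.COLOR_RGB2HSV); s=np.s_[y:y+h,x:x+w]
    q=P[s].reshape(-1,3); hs=hsv[s].reshape(-1,3).astype(int); vv,uu=np.mgrid[y:y+h,x:x+w]; uv=np.c_[uu.ravel(),vv.ravel()]
    H,S,V=hs.T; z=q[:,2]
    def rep(k,m):
        m=m&np.isfinite(z)
        if m.sum()>4: print(n,k,m.sum(),"uv",uv[m].mean(0).round(1),"med",np.median(q[m],0).round(4),"min",q[m].min(0).round(3),"max",q[m].max(0).round(3))
    if w==90 or h==90:
        rep("brass",(H>17)&(H<30)&(S>130)&(z>.09)); rep("dark>.1",(V<60)&(z>.11)); rep("all>.1",z>.11)
    else:
        rep("bluetop",(H>100)&(H<130)&(S>100)&(z>.055)&(z<.07)); rep("red",((H<6)|(H>174))&(S>150)&(z>.045)); rep("knob",(z>.075)&(V<70)); rep("z>.09",z>.09);rep("plate",(S<90)&(z<.03)&(z>.004))
        m=(H>100)&(H<130)&(S>100)&(z>.055)&(z<.07)
        print(cv2.minAreaRect(q[m][:,:2].astype(np.float32)))
a=[cv2.resize(R["top"]["im"][150:225,165:250],None,fx=6,fy=6),cv2.resize(R["side"]["im"][125:215,228:308],None,fx=5,fy=5)]
a=np.hstack([cv2.resize(b,(390,450)) for b in a]); cv2.imwrite("pics/c1.png",a[:,:,::-1])
E
```

```text
top brass 157 uv [186.9 194.4] med [0.5461 0.2377 0.1672] min [0.527 0.117 0.091] max [0.576 0.268 0.177]
top dark>.1 244 uv [214.6 190.3] med [0.5562 0.1484 0.1628] min [0.528 0.128 0.111] max [0.596 0.26  0.178]
top all>.1 677 uv [205.6 191.9] med [0.5576 0.1929 0.1248] min [0.527 0.106 0.11 ] max [0.596 0.28  0.178]
top bluetop 588 uv [331.3 222.1] med [ 0.4826 -0.1532  0.0622] min [ 0.428 -0.285  0.056] max [ 0.518 -0.118  0.07 ]
top red 246 uv [362.  226.5] med [ 0.4707 -0.2364  0.0575] min [ 0.431 -0.289  0.046] max [ 0.503 -0.202  0.08 ]
top knob 69 uv [386.4 239.3] med [ 0.4312 -0.2912  0.0977] min [ 0.421 -0.303  0.076] max [ 0.44  -0.283  0.102]
top z>.09 58 uv [387.3 238.8] med [ 0.4312 -0.2926  0.0989] min [ 0.421 -0.303  0.09 ] max [ 0.442 -0.284  0.102]
top plate 916 uv [342.7 225.2] med [ 0.4644 -0.2097  0.0076] min [ 0.428 -0.265  0.004] max [ 0.539 -0.11   0.016]
((0.47712141275405884, -0.20175933837890625), (0.17715336382389069, 0.07578069716691971), 82.55545043945312)
side brass 182 uv [248.8 146.2] med [0.5483 0.2298 0.1591] min [0.527 0.105 0.09 ] max [0.584 0.24
[... 214 characters left out ...]
.254 0.177]
side bluetop 794 uv [263.8 294.4] med [ 0.4807 -0.1596  0.0628] min [ 0.447 -0.189  0.055] max [ 0.517 -0.12   0.069]
side red 354 uv [270.  331.7] med [ 0.4708 -0.2383  0.0583] min [ 0.437 -0.289  0.045] max [ 0.503 -0.204  0.1  ]
side knob 115 uv [258.9 359.6] med [ 0.4305 -0.2998  0.0993] min [ 0.422 -0.306  0.075] max [ 0.44  -0.287  0.102]
side z>.09 110 uv [258.6 358.1] med [ 0.4305 -0.2966  0.0995] min [ 0.42  -0.306  0.091] max [ 0.44  -0.285  0.102]
side plate 1650 uv [269.5 325.6] med [ 0.4765 -0.2169  0.0081] min [ 0.427 -0.266  0.004] max [ 0.538 -0.11   0.03 ]
((0.4818341135978699, -0.1545037031173706), (0.07005172222852707, 0.06868425011634827), 0.25172799825668335)
```

View pics/c1.png

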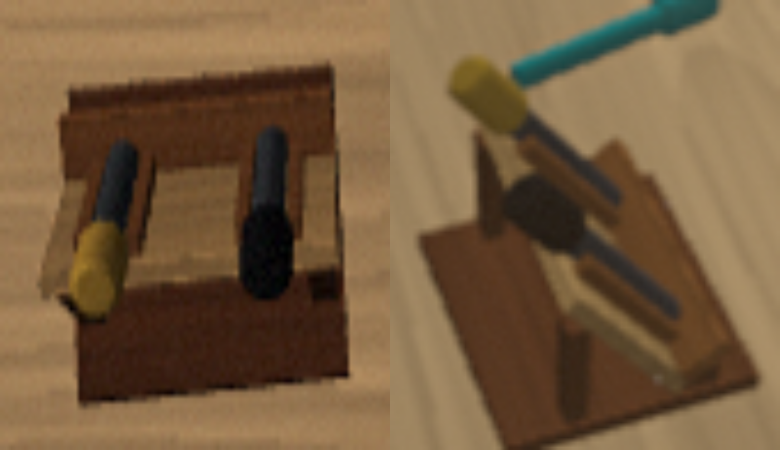

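Crop: the brass stake is in the left channel with its head free above the rail ends, the black one in the right; the rack is yawed a few degrees. Next I fit cylinders to the heads and a square to the block top.

```bash
cat >> h.py <<'E'
from scipy.optimize import least_squares
from scipy.spatial.transform import Rotation as Ro
def axis(psi,t=np.radians(35)): return np.array([-np.sin(t)*np.cos(psi),-np.sin(t)*np.sin(psi),np.cos(t)])
def quat(zdir,ydir):
    z=zdir/np.linalg.norm(zdir); y=ydir-z*(ydir@z); y/=np.linalg.norm(y)
    q=Ro.from_matrix(np.c_[np.cross(y,z),y,z]).as_quat(); return q[[3,0,1,2]]
E
python3 - <<'E'
from h import *
R={n:np.load(n+"0.npz") for n in("side","top")}
B=[];K=[]
for n in R:
    im,d=R[n]["im"],R[n]["d"]; P=cloud(n,d).reshape(-1,3)
    H,S,V=cv2.cvtColor(im,cv2.COLOR_RGB2HSV).reshape(-1,3).astype(int).T; x,y,z=P.T
    with np.errstate(invalid='ignore'):
        near=(x>.5)&(x<.62)&(z>.125)
        b=P[near&(abs(y-.235)<.03)&(H>17)&(H<32)&(S>120)]; k=P[near&(abs(y-.14)<.03)&(V<60)]
        bl=P[(abs(x-.482)<.045)&(y>-.20)&(y<-.11)&(H>100)&(H<130)&(S>80)&(abs(z-.063)<.006)]
        kn=P[(abs(x-.431)<.03)&(abs(y+.294)<.03)&(z>.095)]
        pv=P[(abs(x-.482)<.035)&(abs(y+.229)<.035)&((H<6)|(H>174))&(S>150)&(z>.05)]
    print(n,"block",cv2.minAreaRect(bl[:,:2].astype(np.float32)),"mean",bl.mean(0).round(4),"knob",cv2.minEnclosingCircle(kn[:,:2].astype(np.float32)),kn.mean(0).round(4))
    print("pivot",pv.mean(0).round(4))
    B.append(b);K.append(k)
def res(p,Q,r=.015):
    a=axis(p[2]); o=np.array([p[0],p[1],.155]); return np.linalg.norm(np.cross(Q-o,a),axis=1)-r
for nm,Qs in(("brass",B),("black",K)):
  for lab,Q in(("side",Qs[0]),("top",Qs[1]),("both",np.vstack(Qs))):
    o0=Q.mean(0); f=least_squares(res,[o0[0],o0[1],0],args=(Q,),loss="soft_l1",f_scale=.001)
    a=axis(f.x[2]); s=(Q-[f.x[0],f.x[1],.155])@a
    print(nm,lab,len(Q),f.x.round(4),"rms",np.sqrt((f.fun**2).mean()).round(4),"s range",np.percentile(s,[1,99]).round(4))
print(quat(np.array([0,0,-1.]),np.array([0,1.,0])))
E
```

```text
side block ((0.48179787397384644, -0.1545158326625824), (0.07012751698493958, 0.06867247819900513), 0.300510972738266) mean [ 0.4815 -0.1565  0.0628] knob ((0.4306209981441498, -0.2953501045703888), 0.01085379347205162) [ 0.4304 -0.2958  0.0997]
pivot [ 0.4763 -0.2316  0.0571]
top block ((0.48329976201057434, -0.15322241187095642), (0.07135090231895447, 0.06909207254648209), 89.97161865234375) mean [ 0.4828 -0.1528  0.0622] knob ((0.43172499537467957, -0.2941553294658661), 0.01028194185346365) [ 0.4317 -0.294   0.099 ]
pivot [ 0.477  -0.2292  0.0564]
brass side 172 [ 0.5451  0.2415 -0.0376] rms 0.0039 s range [-0.0315  0.0201]
brass top 151 [0.546  0.2399 0.1298] rms 0.0049 s range [-0.0234  0.0209]
brass both 323 [ 0.5456  0.2413 -0.0377] rms 0.0045 s range [-0.0306  0.0204]
black side 182 [0.5519 0.1468 0.0191] rms 0.0037 s range [-0.0374  0.0209]
black top 164 [0.5523 0.1453 0.0881] rms 0.0047 s range [-0.0395  0.0203]
black both 346 [0.5521 0.1465 0.0118] rms 0.0042 s range [-0.0386  0.0207]
[0. 0. 1. 0.]
```

```bash
python3 - <<'E'
from h import *
psi=.068; a=axis(psi); B=[]
for n in("side","top"):
    f=np.load(n+"0.npz"); P=cloud(n,f["d"]).reshape(-1,3)
    H,S,V=cv2.cvtColor(f["im"],cv2.COLOR_RGB2HSV).reshape(-1,3).astype(int).T; x,y,z=P.T
    with np.errstate(invalid='ignore'):
        b=P[(x>.5)&(x<.62)&(z>.125)&(abs(y-.24)<.03)&(H>17)&(H<32)&(S>120)]
    s=(b-[.5456,.2413,.155])@a; q=b[(s<.015)&(s>-.02)]
    r=least_squares(lambda p:np.linalg.norm(np.cross(q-[p[0],p[1],.155],a),axis=1)-.015,[.5456,.2413],loss="soft_l1",f_scale=.001)
    print(n,len(q),r.x.round(4),np.sqrt((r.fun**2).mean()).round(4)); B.append(r.x)
o=np.r_[np.mean(B,0),.155]
# head grasp: 137-139 mm
G=o; yr=np.array([-np.sin(psi),np.cos(psi),0])
j0=robot.state()["joints"]
for sg in(1,-1):
    q=quat(-a,sg*yr); print("rack",G.round(4),q.round(3),[robot.inverse_kinematics(G+a*(.147+k),q) is not None for k in(0,.08,.12)],np.round(robot.inverse_kinematics(G+a*.147,q),2))
    print("sock",robot.inverse_kinematics([.482,-.154,.302],quat(np.array([0,0,-1.]),sg*np.array([0,1.,0]))).round(2))
    for th in(0,.7,1.4):
        ang=np.arctan2(-.77,-.64)+th; k=np.array([.4825,-.2285,.232])+.085*np.array([np.cos(ang),np.sin(ang),0])
        t=sg*np.array([-np.sin(ang),np.cos(ang),0]); J=robot.inverse_kinematics(k,quat(np.array([0,0,-1.]),t)); print("lev",th,k.round(4),None if J is None else J.round(2))
E
```

```text
side 105 [0.5454 0.2407] 0.0013
top 83 [0.5462 0.24  ] 0.0022
rack [0.5458 0.2403 0.155 ] [ 0.301 -0.032  0.953  0.01 ] [True, True, True] [ 0.02  1.11 -1.26  2.22  1.91  1.38 -0.64]
sock [ 0.55  0.75 -0.55  2.    0.7   0.58  1.09]
lev 0 [ 0.4282 -0.2939  0.232 ] [ 0.52  0.84 -0.01  2.01  0.03  0.29 -0.21]
lev 0.7 [ 0.4831 -0.3135  0.232 ] [ 0.62  0.88 -0.21  1.84  0.37  0.46  0.15]
lev 1.4 [ 0.5377 -0.2932  0.232 ] [ 0.63  0.93 -0.38  1.72  0.55  0.6   0.64]
rack [0.5458 0.2403 0.155 ] [-0.01   0.953  0.032  0.301] [True, True, True] [-0.54  0.78 -0.2   2.25  2.28  0.61  1.89]
sock [ 0.07  0.72  0.25  2.03 -0.39  0.44 -0.96]
lev 0 [ 0.4282 -0.2939  0.232 ] [ 0.81  0.88 -0.49  2.    0.88  0.49  2.1 ]
lev 0.7 [ 0.4831 -0.3135  0.232 ] [ 0.15  1.    0.65  1.86 -1.    0.65 -1.71]
lev 1.4 [ 0.5377 -0.2932  0.232 ] [ 0.09  1.02  0.65  1.75 -0.92  0.71 -1.18]
```

```bash
cat >> h.py <<'E'
D=np.array([0,0,-1.]); PIV=np.array([.4825,-.229,.232])
def lev(th,r=.085):
    g=np.arctan2(-.77,-.64)+th; e=np.array([np.cos(g),np.sin(g),0])
    return PIV+r*e, quat(D,np.array([-e[1],e[0],0]))
def st(m=""):
    s=robot.state(); print(m,round(s["clock"],2),s["position"].round(4),"F",s["ft_force"].round(1),"w",round(s["grip_width"],3),"gf",round(s["gripper_force"],1))
def swing(ths,thr=30):
    for t in ths:
        p,q=lev(t)
        if robot.move_straight(p,q,velocity=.08,threshold=thr): print("stop at",t); st(); return
E
python3 - <<'E'
from h import *
p,q=lev(.02)
robot.goto(p+[0,0,.12],q); st("above")
robot.move_straight(p,velocity=.15,threshold=10); st("down")
robot.close(f_grip=8); st("closed")
swing(np.linspace(.2,1.4,7)); st("open?")
swing([1.44],15); st("over")
im,d=shot("top","t1"); cv2.imwrite("pics/t1c.png",cv2.resize(im[180:270,290:420],None,fx=5,fy=5)[:,:,::-1])
E
```

```text
above 3.22 [ 0.4301 -0.2947  0.352 ] F [-0.5  0.7 -0.9] w 0.997 gf 0.0
down 4.17 [ 0.4298 -0.2956  0.2326] F [ 0.3  0.8 -0.8] w 0.999 gf 0.0
closed 5.17 [ 0.4301 -0.2961  0.2321] F [ 1.6 -2.7 -3.6] w 0.246 gf 8.0
open? 7.67 [ 0.5379 -0.2933  0.232 ] F [ 3.5 -2.8 -3.2] w 0.248 gf 8.0
over 7.92 [ 0.5392 -0.292   0.232 ] F [ 0.7 -4.5 -0.2] w 0.245 gf 8.0
```

View pics/t1c.png

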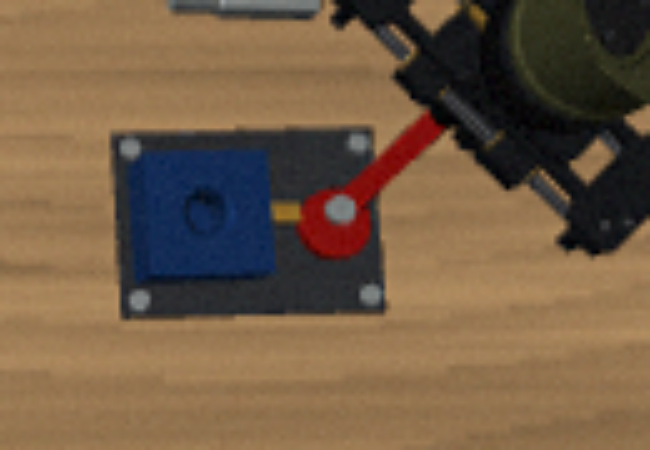

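The lever points away from the robot at roughly the open angle, and the bore is at crop (207,210), i.e. px (331,222). I'll push to the hard stop, then let go and measure the bore.

```bash
cat >> h.py <<'E'
def bore(n,im):
    # dark disc inside the blue block top, ray onto z=.063
    g=cv2.GaussianBlur(cv2.resize(im,None,fx=4,fy=4,interpolation=cv2.INTER_CUBIC),(5,5),0).max(2).astype(int)
    f,cx,cy,T=cam(n); c=np.linalg.inv(T)@[.4825,-.154,.063,1]; u,v=f*c[0]/c[2]+cx,f*c[1]/c[2]+cy
    x,y=int(4*u),int(4*v); w=40; s=g[y-w:y+w,x-w:x+w]
    m=(s<np.percentile(s,75)*.8).astype(np.uint8); cs,_=cv2.findContours(m,0,1); k=max(cs,key=cv2.contourArea)
    e=cv2.fitEllipse(k); pu=(e[0][0]+x-w+.5)/4-.5; pv=(e[0][1]+y-w+.5)/4-.5
    print(n,"bore",onz(n,pu,pv,.063).round(4),"axes px",np.round(np.array(e[1])/4,1),"expected dia px",f*.023/c[2])
E
python3 - <<'E'
from h import *
swing([1.48,1.52,1.56],14); st("stop")
robot.release(); p=robot.state()["position"]
robot.move_straight(p+[0,0,.13],velocity=.25); st("up")
for n in("top","side"):
    im,d=shot(n,n+"2"); bore(n,im)
    P=cloud(n,d).reshape(-1,3)
    with np.errstate(invalid='ignore'): k=P[(abs(P[:,0]-.538)<.04)&(abs(P[:,1]+.293)<.04)&(abs(P[:,2]-.099)<.004)]
    print(len(k), k.mean(0).round(4) if len(k) else "")
E
```

```text
stop 8.72 [ 0.5417 -0.2888  0.2316] F [-11.2 -11.1   8.1] w 0.292 gf 7.9
up 10.4 [ 0.5467 -0.2841  0.3611] F [-0.4  0.3 -1.1] w 1.0 gf 0.0
top bore [ 0.4846 -0.1497  0.063 ] axes px [7.2 9.2] expected dia px 8.194657334129825
50 [ 0.5393 -0.2915  0.0988]
side bore [ 0.4833 -0.1527  0.063 ] axes px [ 9.6 11.1] expected dia px 10.151519519989938
0
```

```bash
python3 - <<'E'
from h import *
psi=.068; a=axis(psi); yr=np.array([-np.sin(psi),np.cos(psi),0]); G=np.array([.5458,.2403,.155]); q=quat(-a,yr)
robot.goto(G+a*(.147+.10),q); st("pre"); print(robot.state()["joints"].round(2))
print(robot.move_straight(G+a*.147,q,velocity=.12,threshold=8)); st("at")
robot.close(f_grip=30); st("grip")
im,d=shot("side","s3"); im2,_=shot("top","t3")
a1=cv2.resize(im[90:230,190:330],(400,400)); a2=cv2.resize(im2[130:250,140:260],(400,400)); cv2.imwrite("pics/c3.png",np.hstack([a1,a2])[:,:,::-1])
E
```

```text
pre 12.4 [0.4049 0.2301 0.3571] F [-0.1  0.1 -0.4] w 1.003 gf 0.0
[-0.03  0.85 -1.25  2.31  1.72  1.24 -0.71]
False
at 13.38 [0.4614 0.2348 0.2759] F [ 0.7  0.2 -0.1] w 1.003 gf 0.0
grip 14.31 [0.4618 0.2343 0.2754] F [ 0.9 -1.3  0.6] w 0.329 gf 30.0
```

View pics/c3.png

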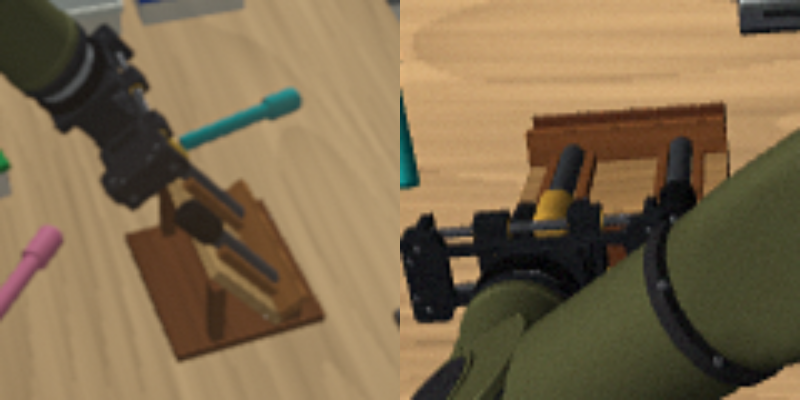

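The head is held between the pads (width 29 mm) and the shaft still lies in its channel. Now lift along the axis and go upright above the socket.

```bash
python3 - <<'E'
from h import *
a=axis(.068); p=robot.state()["position"]
robot.close(f_grip=45)
robot.move_straight(p+a*.14,velocity=.12,threshold=25); st("lift")
qd=quat(D,np.array([0,1.,0]))
T=np.array([.4827,-.1535,.43])
print(robot.inverse_kinematics(T,qd).round(2))
robot.move_straight(robot.state()["position"]+[0,0,.05],velocity=.2)
robot.goto(T,qd); robot.hold(.3); st("over"); print(robot.state()["joints"].round(2))
out=[]
for n,r in(("side",(150,250,190,340)),("top",(150,270,270,420))):
    im,d=shot(n,n+"4"); np.savez(n+"4.npz",im=im,d=d); out.append(cv2.resize(im[r[0]:r[1]+50,r[2]:r[3]],(400,400)))
cv2.imwrite("pics/c4.png",np.hstack(out)[:,:,::-1])
E
```

```text
lift 15.94 [0.3818 0.2287 0.3896] F [-0.1 -0.1 -4.3] w 0.328 gf 45.0
[ 0.92  0.8  -1.3   1.86  0.84  1.18  0.9 ]
over 18.09 [ 0.4828 -0.1528  0.4301] F [-0.5  0.4 -5.1] w 0.327 gf 45.0
[ 0.92  0.79 -1.29  1.86  0.83  1.17  0.91]
```

View pics/c4.png

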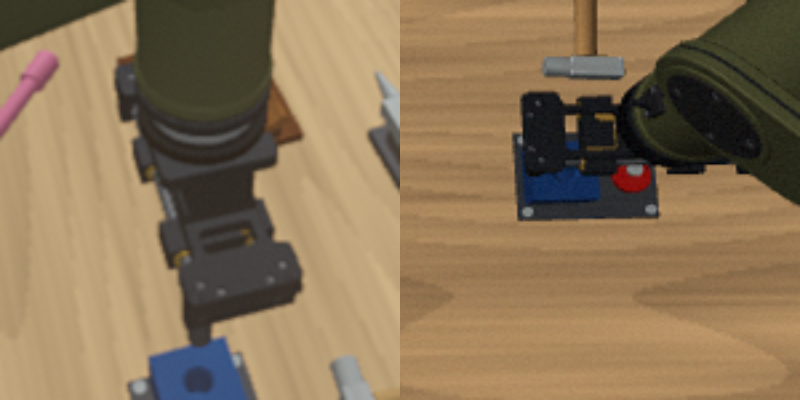

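Stake hangs upright below the gripper (shaft near side px (265,274)), and the bore is visible just below. Checking the shaft's offset from the tool axis using depth.

```bash
python3 - <<'E'
from h import *
f=np.load("side4.npz"); P=cloud("side",f["d"]).reshape(-1,3); bore("side",f["im"])
with np.errstate(invalid='ignore'): q=P[(abs(P[:,0]-.483)<.03)&(abs(P[:,1]+.153)<.03)&(P[:,2]>.10)&(P[:,2]<.245)]
o=robot.camera_info("side")["cam_to_world"][:3,3]
h=np.array([.483,-.153])-o[:2]; h/=np.linalg.norm(h); lat=np.array([-h[1],h[0]])
for z in np.arange(.12,.25,.012):
    s=q[(q[:,2]>=z)&(q[:,2]<z+.012)]
    if len(s)>4:
        l=(s[:,:2]-[.4828,-.1528])@lat; dd=(s[:,:2]-[.4828,-.1528])@h
        print(z.round(3),len(s),"lat mid",((l.min()+l.max())/2).round(4),"w",np.ptp(l).round(4),"near",dd.min().round(4))
print(lat,h)
E
```

```text
side bore [ 0.4833 -0.1526  0.063 ] axes px [ 9.7 11.2] expected dia px 10.151519519989938
0.144 27 lat mid 0.0003 w 0.0167 near -0.0103
0.156 20 lat mid 0.0005 w 0.0165 near -0.0092
0.168 13 lat mid -0.0005 w 0.0142 near -0.0094
[-0.95376656  0.3005484 ] [0.3005484  0.95376656]
```

```bash
python3 - <<'E'
from h import *
robot.move_straight([.483,-.1535,.365],velocity=.1,threshold=12); st("mouth")
for z in(.345,.325,.31,.300):
    r=robot.move_straight([.483,-.1535,z],velocity=.04,threshold=12); st(f"{z} {r}")
    if r: break
E
```

```text
mouth 18.99 [ 0.4833 -0.1533  0.3654] F [ 0.7 -0.1 -4.1] w 0.325 gf 45.0
0.345 False 19.64 [ 0.4831 -0.1534  0.3449] F [-0.1  0.7 -4.1] w 0.326 gf 45.0
0.325 False 20.29 [ 0.4831 -0.1534  0.325 ] F [-0.2  0.6 -4.7] w 0.324 gf 45.0
0.31 False 20.82 [ 0.483  -0.1534  0.3098] F [-0.1 -0.5 -3.3] w 0.327 gf 45.0
0.3 True 21.04 [ 0.4836 -0.1532  0.3062] F [-0.5 -0.8  6.3] w 0.325 gf 45.0
```

```bash
python3 - <<'E'
from h import *
robot.release(); st("rel")
robot.move_straight([.483,-.1535,.41],velocity=.2,threshold=15); st("up")
p,q=lev(1.43); robot.goto(p+[0,0,.16],q); st("lev above")
out=[]
for n,r in(("side",(200,350,200,350)),("top",(150,270,290,410))):
    im,d=shot(n,n+"5"); P=cloud(n,d).reshape(-1,3)
    with np.errstate(invalid='ignore'): k=P[(abs(P[:,0]-.483)<.025)&(abs(P[:,1]+.153)<.025)&(P[:,2]>.12)&(P[:,2]<.22)]
    t=k[k[:,2]>np.percentile(k[:,2],95)-.006] if len(k) else k
    print(n,len(k),"top z",np.percentile(k[:,2],[50,90,98]).round(4) if len(k) else "",t.mean(0).round(4) if len(k) else "")
    out.append(cv2.resize(im[r[0]:r[1],r[2]:r[3]],(400,400)))
cv2.imwrite("pics/c5.png",np.hstack(out)[:,:,::-1])
E
```

```text
rel 22.02 [ 0.4827 -0.1537  0.305 ] F [-1.   0.2 -0.4] w 1.001 gf 0.0
up 22.69 [ 0.4826 -0.1538  0.4091] F [-0.1  0.3 -1. ] w 1.002 gf 0.0
lev above 23.34 [ 0.5392 -0.2914  0.3905] F [-1.   0.6  0.9] w 1.003 gf 0.0
side 241 top z [0.1711 0.1778 0.1791] [ 0.483  -0.157   0.1764]
top 147 top z [0.1741 0.1778 0.1798] [ 0.4842 -0.1516  0.176 ]
```

View pics/c5.png

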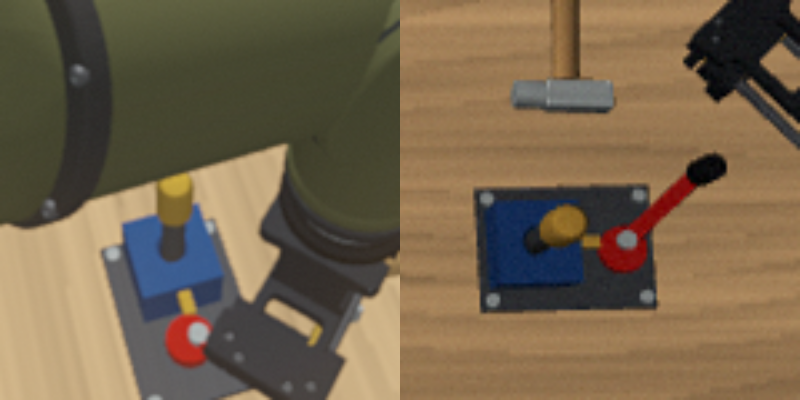

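Stake stands upright, top at 178 mm = fully home; lever still open (knob at top crop (706,168)). Before descending I check that the arm links clear the stake in this elbow configuration.

```bash
python3 - <<'E'
from h import *
print(robot.state()["joints"].round(2))
for t in(1.43,.7,-.02):
    p,q=lev(t); J=robot.inverse_kinematics(p,q); print(t,None if J is None else J.round(2))
im,d=shot("side"); P=cloud("side",d)
s=P[200:285,200:350].reshape(-1,3); s=s[s[:,2]>.22]
print(s.min(0).round(3),s.max(0).round(3)); print(P[250,215:330:15].round(3))
E
```

```text
[ 0.93  0.87 -1.02  1.6   0.79  1.14  0.46]
1.43 [ 0.87  1.06 -0.87  1.7   1.01  0.9   0.3 ]
0.7 [ 0.88  0.97 -0.7   1.82  0.93  0.72 -0.35]
-0.02 [ 0.79  0.87 -0.47  2.    0.87  0.47 -1.04]
[ 0.365 -0.386  0.377] [ 0.544 -0.268  0.677]
[[ 0.379 -0.375  0.652]
 [ 0.389 -0.373  0.646]
 [ 0.4   -0.37   0.635]
 [ 0.412 -0.368  0.626]
 [ 0.425 -0.364  0.615]
 [ 0.438 -0.361  0.603]
 [ 0.456 -0.354  0.584]
 [ 0.475 -0.347  0.565]]
```

```bash
python3 - <<'E'
from h import *
p,q=lev(1.43)
print(robot.move_straight(p,q,velocity=.15,threshold=10)); st("down")
robot.close(f_grip=25); st("closed")
swing(np.linspace(1.2,.1,7)); st("near")
swing([.06,.02,-.02,-.06,-.10],20); st("end")
E
```

```text
False
down 24.71 [ 0.5401 -0.2919  0.233 ] F [ 0.4 -0.8  0.2] w 0.998 gf 0.0
closed 25.73 [ 0.5393 -0.2923  0.232 ] F [-1.  -1.2  0.1] w 0.243 gf 25.0
near 28.18 [ 0.437  -0.2981  0.232 ] F [ 2.8  6.4 -3.6] w 0.239 gf 25.0
end 29.43 [ 0.4298 -0.2924  0.2324] F [ 18.   -9.8 -20.2] w 0.241 gf 25.1
```

```bash
python3 - <<'E'
from h import *
robot.release(); p=robot.state()["position"]
robot.move_straight(p+[0,0,.16],velocity=.2); 
robot.goto([.36,-.36,.42],lev(0)[1]); st("clear")
out=[]
for n,r in(("side",(230,380,200,350)),("top",(160,280,290,410))):
    im,d=shot(n,n+"6"); P=cloud(n,d).reshape(-1,3)
    with np.errstate(invalid='ignore'):
        k=P[(abs(P[:,0]-.431)<.03)&(abs(P[:,1]+.294)<.03)&(abs(P[:,2]-.0985)<.005)]
        s=P[(abs(P[:,0]-.483)<.03)&(abs(P[:,1]+.153)<.03)&(P[:,2]>.12)&(P[:,2]<.22)]
    print(n,"knob",len(k),k.mean(0).round(4) if len(k) else "","head",len(s),np.percentile(s[:,2],[90,98]).round(4) if len(s) else "")
    out.append(cv2.resize(im[r[0]:r[1],r[2]:r[3]],(400,400)))
cv2.imwrite("pics/c6.png",np.hstack(out)[:,:,::-1])
E
```

```text
clear 31.92 [ 0.3592 -0.3606  0.419 ] F [0.7 1.  0.2] w 0.998 gf 0.0
side knob 94 [ 0.4299 -0.2943  0.0994] head 279 [0.1778 0.1792]
top knob 54 [ 0.43   -0.2928  0.0988] head 146 [0.178 0.179]
```

View pics/c6.png

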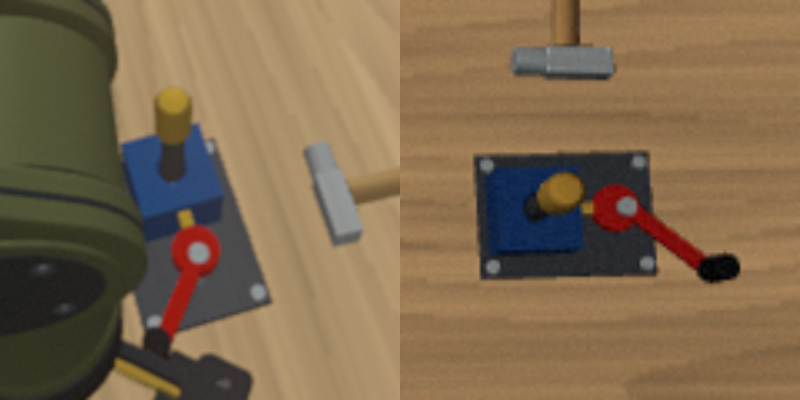

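View pics/top6.png

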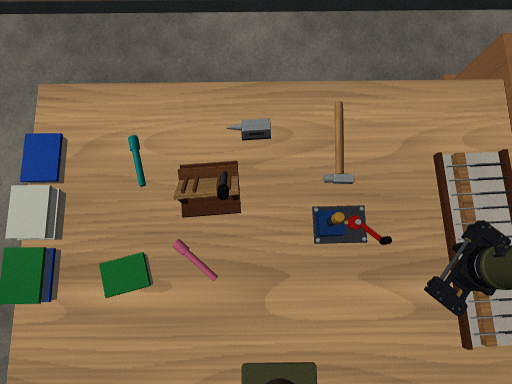

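The knob is back at its locked position (top px (386,240)). The stake is upright and home, and the black stake, hammer, anvil and pin box are unmoved.

```bash
python3 -c "
from bench import robot
print(robot.sign_off())"
```

```text
the job is handed in; nothing more can be done
None
```

The brass-headed stake is upright and fully home in the socket with the lever swung back to locked. The black stake, hammer, anvil and pin box look unmoved in the last picture, and the job was handed in at about 32 s on the clock.

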